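# Light the tasting bowl

### The job

Take only the top bowl off the nested pile and stand it upright in the middle of the round red mat; then unfold the LED light panel and swivel and tilt it so that the middle of its beam falls on the middle of the bowl's mouth. Leave the panel holding itself at that angle, and leave the other bowls and everything else on the table where they are.

Things in the scene. Friction and masses are not known exactly. Their poses are not given: they have to be found in the camera images.
- bowl: the top bowl of the pile: glazed blue, 52 mm high, mass near 90 g; tapers from a foot 33 mm across to a mouth, with a thick upright outer lip 64 mm across and 12 mm tall round the rim (from 40 to 52 mm above the underside). Origin: centre of its underside, z up. Grasp it across the lip; its lip stands 18 mm above that of the next bowl, so deeper fingers would take two bowls
- bowl_mouth (a point): centre of the top bowl's mouth, at rim height, 52 mm above its underside
- bowl_mid: identical blue bowl nested directly below the top one (its underside is 18 mm lower); stays in the pile. Origin: centre of its underside
- bowl_low: identical blue bowl at the bottom of the pile, on a fixed wooden board 120 x 120 x 12 mm; stays. Origin: centre of its underside
- red_mat: round red mat fixed to the table, 110 mm across, 4 mm thick; origin: centre of its underside. It lies to the left or to the right of the light, with the pile on the other side
- light_stand: the light's fixed dark round foot, 150 mm across, with a short post; origin: centre of its underside, on the swivel axis; its -x axis is the way the panel points when light_swivel is 0
- light_swivel (a joint): swivel of the light about the vertical axis of its post, rad, positive anticlockwise seen from above, 0 = panel points along the foot's -x axis; stops at -2.2 and 2.2; stiff, stays where it is left (needs about 0.12 N m)
- light_tilt (a joint): tilt of the panel, rad: 0 = folded flat, lit face down, free edge pointing outward; 1.57 = upright; stops at 0 and 1.75; stiff, stays where it is left (needs about 0.5 N m upward)
- light_axis (a point): where the swivel axis crosses the tilt axis, 100 mm above the table. Turns with the panel (axes as for light_face)
- light_face (a point): centre of the panel's pale lit face, 82 mm from the tilt axis. The panel is black, 150 mm wide along the tilt axis, 14 mm thick, and reaches from 12 to 152 mm from the tilt axis. Axes: -x points from the tilt axis to the free edge, y runs along the tilt axis, +z points out of the back; the beam leaves this point along -z, square to the lit face
- light_tab (a point): middle of the top of the orange grip tab that stands up from the panel's back: tab 50 mm wide along the tilt axis, 10 mm thick, 30 mm high, centred 100 mm from the tilt axis. Axes as for light_face
- light_edge (a point): middle of the panel's free edge, 152 mm from the tilt axis, at mid-thickness; between it and the tab are 47 mm of bare panel. Axes as for light_face
- berry_cup: clear cup of red berries, 80 mm across, 75 mm high; leave alone; origin under its centre
- mango_cup: clear cup of yellow fruit, 80 mm across, 75 mm high; leave alone; origin under its centre
- spatula: spatula with a wooden handle and a steel blade, 200 mm long, lying near the robot; leave alone
- sanitiser: clear bottle with white cap, 64 mm across, 160 mm high; leave alone; origin under its centre
- sprinkle_jar: amber jar with black lid, 60 mm across, 90 mm high; leave alone; origin under its centre
Things that resemble listed ones, but are neither listed nor needed, are in the scene too. What is shaped like the bowl but green or pink is not meant. Of the things that look like the red_mat, the larger one is meant.

How it is judged:
By the outcome, as a careful person would: the job done as asked, in the order asked, and still so for the second after the job is handed in, with the robot touching nothing.
It also fails if it takes over 62 s, if anything falls off the work surface, if the arm or the gripper's body presses on something with over 40 N, if the wrist force passes 120 N, or if a joint passes its speed limit or range.

### The arm

A 6-joint arm with a two-finger parallel gripper is mounted at the origin on the work surface. World frame = base frame: x ahead of the robot, y to its left, z up, the work surface at z = 0. Lengths are in m, angles in rad, forces in N, time in s.
With the tool pointing down it reaches from about 0.425 to 1.125 m from the base axis. Payload 14.9 kg.
Tool frame: the origin (TCP) lies at the very end of the fingers, on their centre line; the grasp point (between the pads) lies 19 mm behind it; z points along the fingers, y is the line along which they close (so a half turn about z gives the same grasp; the last joint's range is limited). The gripper opens to 91 mm and grips with 3 to 60 N. Pads are 32 mm wide; open, the fingers measure 118 mm over their backs; the gripper's body (76 mm by 178 mm) begins 60 mm behind the grasp point.
Start: joints at [1.07, 0.379, 1.734, -0, 1.028, -0.033], TCP at [0.316, 0.625, 0.214] pointing down, gripper open.
Joint ranges: [-2.77, 2.77], [-0.74, 2.19], [0, 2.66], [-1.06, 4.2], [0.31, 2.87], [-3.08, 3.08]. Speed limits (rad/s): [1.89, 1.89, 2.39, 3.14, 3.14, 3.14].

### API

Orientations are given as a 3x3 rotation matrix whose columns are the frame's x, y, z axes.
In Python, from rig import ctrl gives the robot as it stands. The module is installed in compiled form; this text tells all that it offers.
- The arm moves only by the shell command python3 -m crank 'ROWS' [OPENING] [FORCE]. ROWS is JSON, a list that holds one entry, the list of rows, each a list of 6 numbers: the shift along the tool's x, y, z each as a share of 0.03 m, from -1 to 1, then the turn, a rotation vector about the tool's x, y, z each as a share of 6 degrees, from -1 to 1. A call has 1 to 8 rows; each row shifts and turns the commanded pose from where the row before left it, along the tool's axes as they then stand; what a row does not reach is not made up. A row lasts 1/10 s, in which the tool goes at most 50 mm and 8.59 degrees, less where a joint would pass 70% of its speed; a pose out of reach is approached as far as the arm can. A call with a number of a shift or a turn outside -1 to 1 is refused whole. A call with a gripper value outside its range is refused whole. OPENING is the opening, from -1 (shut) to 1 (fully open), set as the call begins (- or left out, the last holds). The fingers move at their own pace and stop on an object; FORCE is the grip in N (left out, the last holds). Time passes only in rows, so rows that do not move let the fingers close. It gives the time, the measured TCP pose, the force, the opening and the grip force at its end, in the units of the state.
- ctrl.get_obs(): the state, without advancing time (a new reading comes with each control period).
- ctrl.read_camera(name): name is "scene" or "top" or "wrist"; returns the picture (420x560x3 uint8, blue, green, red); there is no depth.
- ctrl.camera_info(name): a dict with "fx", "fy", "cx", "cy" (pixels), "origin" and "rotation" of the camera in the world. Camera axes: x right, y up, looking along -z (the intrinsics and any distortion apply to the point x, -y, -z); pixel columns grow to the right and rows downward; lengths in m; the calibration is good to about 2 mm. The wrist camera is an equidistant fisheye: a pixel r from the principal point sees the ray r / f radians off the axis. A picture is of the moment at which its call begins: read the wrist's pose just before it. camera_info takes no time and is no camera call; for the wrist camera it gives the pose at the moment of the call.
- ctrl.hand_in(): hands the job in; it is judged then, once.
The state is a dict: "clock": time; "qpos": joint angles; "qvel": joint speeds; "effort": joint torques, N m; "tcp_pos": TCP position; "ee_rot": TCP orientation; "contact_force": force on the tool from outside, world axes, zero at the start; "torque": the same for the moment, N m; "gripper_width": finger opening in m; "finger_force": force on a finger pad.
Only numpy, scipy, OpenCV 4.12 (cv2) and the standard library are available. Lean on these libraries where they do the work, as an engineer would, in place of code of your own. Each camera call takes 0.05 s, during which the arm holds its last target. There are 200 camera calls.

## Working session

There is one attempt and no reset: what is moved stays moved. The work goes in short steps, Python scripts to look and compute and a shell command to move; the robot and the scene stay as the last step left them, time stands still between calls to the robot, and variables do not carry over. Pictures are saved under pics/ and viewed, at most 10 in all, crops included, and the job is handed in when it is done.

```bash
mkdir -p pics
python3 - <<'E'
from rig import ctrl
import cv2,numpy as np
o=ctrl.get_obs();print(o['clock'],o['tcp_pos'],np.round(o['ee_rot'],3).tolist(),o['gripper_width'])
for n in ['scene','top']:
    im=ctrl.read_camera(n);cv2.imwrite(f'pics/{n}0.png',im)
    print(n,ctrl.camera_info(n))
E
```

```text
0.0 [0.31546503 0.62445508 0.21330993] [[-0.893, 0.451, -0.001], [0.451, 0.893, -0.001], [0.0, -0.001, -1.0]] 0.0910872507298401
scene {'fx': 476.5381103363719, 'fy': 476.5381103363719, 'cx': 276.8224944879629, 'cy': 210.2710749399088, 'origin': array([ 1.4277686 , -0.05550766,  0.94854844]), 'rotation': array([[ 0.05955749, -0.69333604,  0.71814903],
       [ 0.99822215,  0.04304721, -0.04122462],
       [-0.00233179,  0.71932751,  0.69466718]])}
top {'fx': 414.03693046017355, 'fy': 414.03693046017355, 'cx': 288.0880172734087, 'cy': 212.36058920766249, 'origin': array([0.38887678, 0.00599873, 1.28512485]), 'rotation': array([[-0.02905834,  0.9891496 , -0.14400929],
       [-0.99947595, -0.03080801, -0.00993418],
       [-0.01426303,  0.14364515,  0.98952647]])}
```

View pics/scene0.png

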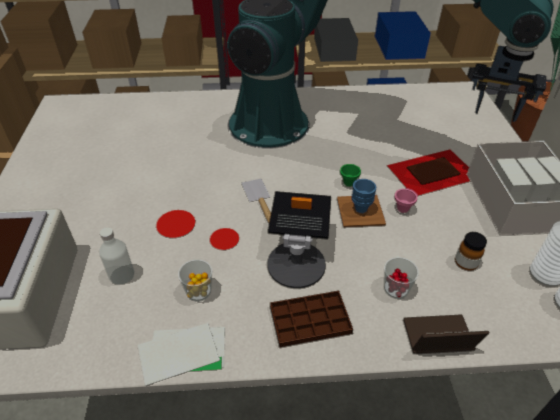

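View pics/top0.png

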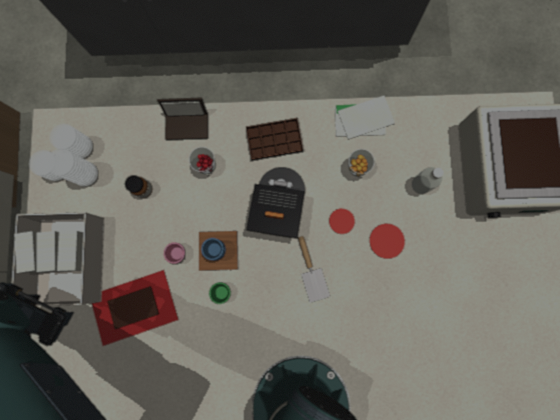

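Both pictures show one blue pile, on the wooden board: scene (364,197), top (214,250). The lookalikes are:
- **Green bowl:** scene (350,175), top (220,292).
- **Pink bowl:** scene (405,201), top (175,253).
- **Red discs:** large at scene (176,223), top (387,241); small at scene (224,239), top (342,221). There is also a red rectangle at scene (433,171).

I choose the blue pile and the large disc. The folded panel is at top (275,210) with its orange tab at (274,214).

```bash
cat > h.py <<'E'
from rig import ctrl
import cv2,numpy as np
def ray(n,px,ci=None):
    c=ci or ctrl.camera_info(n);u=(px[0]-c['cx'])/c['fx'];v=(px[1]-c['cy'])/c['fy']
    if n=='wrist':
        r=np.hypot(u,v);s=np.sin(r)/r if r>1e-9 else 1;d=np.array([u*s,-v*s,-np.cos(r)])
    else: d=np.array([u,-v,-1.])
    return np.array(c['origin']),np.array(c['rotation'])@d
def plane(n,px,z,ci=None):
    o,d=ray(n,px,ci);return o+d*(z-o[2])/d[2]
def blobs(im,lo,hi,amin=30,lo2=None,hi2=None):
    hsv=cv2.cvtColor(im,cv2.COLOR_BGR2HSV);m=cv2.inRange(hsv,lo,hi)
    if lo2: m|=cv2.inRange(hsv,lo2,hi2)
    cs=[c for c in cv2.findContours(m,cv2.RETR_EXTERNAL,cv2.CHAIN_APPROX_NONE)[0] if cv2.contourArea(c)>amin]
    return sorted(cs,key=cv2.contourArea,reverse=True)
def cen(c):
    m=cv2.moments(c);return m['m10']/m['m00'],m['m01']/m['m00']
E
python3 - <<'E'
from h import *
I={n:cv2.imread(f'pics/{n}0.png') for n in ['scene','top']}
for n in I:
    im=I[n]
    for name,a in dict(red=((0,150,80),(6,255,255),80,(174,150,80),(180,255,255)),orange=((7,150,120),(16,255,255),15),blue=((98,80,40),(118,255,255),60)).items():
        for c in blobs(im,*a)[:6]:
            p=cen(c);z={'red':.004,'orange':.137,'blue':.1}[name]
            if name=='red': # contour points on plane, circle
                q=np.array([plane(n,x[0],z)[:2] for x in c],np.float32);cc,r=cv2.minEnclosingCircle(q);print(n,name,np.round(p,1),cv2.contourArea(c),np.round(cc,4),round(r,4),q.mean(0))
            else: print(n,name,np.round(p,1),cv2.boundingRect(c),cv2.contourArea(c),np.round(plane(n,p,z),4))
a=cv2.resize(I['scene'][150:290,230:430],None,fx=3.5,fy=3.5,interpolation=cv2.INTER_CUBIC)
cv2.imwrite('pics/crop1.png',a)
a=cv2.resize(I['top'][150:290,190:330],None,fx=4,fy=4,interpolation=cv2.INTER_CUBIC)
cv2.imwrite('pics/crop2.png',a)
E
```

```text
scene red [431.  171.9] 2191.0 [0.2982 0.4926] 0.1326 [0.30657056 0.48799074]
scene red [175.3 223.5] 775.5 [ 0.4846 -0.2836] 0.0535 [ 0.48533988 -0.28395113]
scene red [224.  238.5] 445.5 [ 0.5509 -0.1473] 0.039 [ 0.5515221  -0.14815225]
scene red [399.4 275.7] 114.5 [0.7059 0.291 ] 0.0228 [0.70542943 0.29178235]
scene orange [364.8 218.7] (341, 197, 43, 28) 288.0 [0.6309 0.2022 0.137 ]
scene orange [537.8 103. ] (527, 98, 18, 11) 78.0 [0.1489 0.8527 0.137 ]
scene orange [343.8 200.2] (338, 197, 13, 11) 64.0 [0.563  0.1624 0.137 ]
scene orange [301.5 199.1] (292, 197, 20, 5) 39.0 [0.5521 0.0569 0.137 ]
scene blue [401.6  35. ] (375, 12, 55, 47) 2111.5 [-0.4588  0.572   0.1   ]
scene blue [362.9 193.7] (352, 179, 24, 33) 550.5 [0.5015 0.227  0.1   ]
scene blue [385.4  80.4] (367, 78, 39, 6) 167.5 [-0.091   0.4213  0.1   ]
top red [142.1 302.2] 1760.0 [0.303  0.4911] 0.1311 [0.30884203 0.48853254]
top red [386.6 240.7] 836.0 [ 0.4783 -0.2823] 0.0518 [ 0.47806674 -0.28230867]
top red [341.4 220.8] 413.0 [ 0.544 -0.146] 0.0374 [ 0.5434021  -0.14641035]
top orange [273.7 214.1] (266, 212, 17, 5) 28.0 [0.5524 0.058  0.137 ]
top blue [212.8 249. ] (202, 239, 23, 21) 348.5 [0.4621 0.2364 0.1   ]
```

View pics/crop1.png

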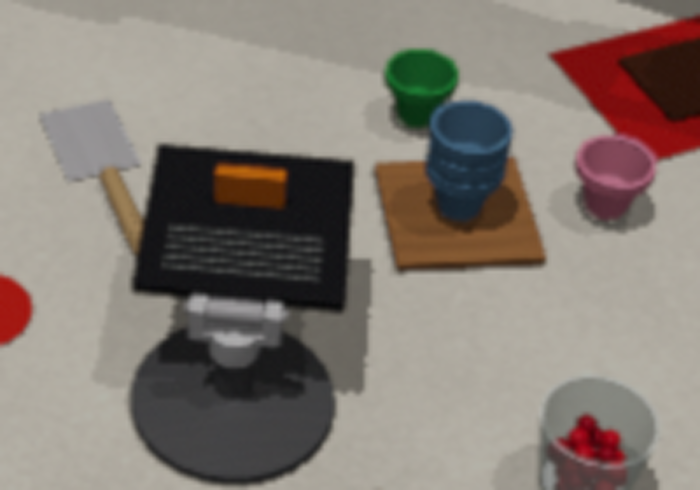

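View pics/crop2.png

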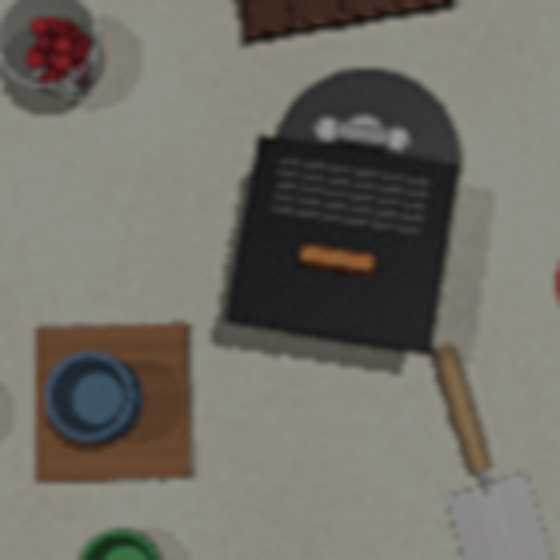

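The crops confirm the choice: a blue triple-lipped pile on the wooden board, with its top mouth at scene (364,187). Green and pink are separate single bowls. The panel is folded, with its tab across the free-edge half and its free edge toward the robot. Next I move over the pile.

```bash
python3 -m crank '[[[-0.9,-0.85,0,0,0,0],[-0.9,-0.85,0,0,0,0],[-0.9,-0.85,0,0,0,0],[-0.9,-0.85,0,0,0,0],[-0.9,-0.85,0,0,0,0],[-0.9,-0.85,0,0,0,0]]]' 1
python3 -m crank '[[[-0.9,-0.85,0,0,0,0],[-0.9,-0.85,0,0,0,0],[-0.9,-0.85,0,0,0,0],[-0.9,-0.85,0,0,0,0],[-0.9,-0.85,0,0,0,0],[0,0,0,0,0,0],[0,0,0,0,0,0]]]'
python3 - <<'E'
from h import *
ci=ctrl.camera_info('wrist');im=ctrl.read_camera('wrist');cv2.imwrite('pics/w1.png',im)
print(ci,ctrl.get_obs()['tcp_pos'])
for c in blobs(im,(98,80,40),(118,255,255),200): print(cen(c),cv2.boundingRect(c),cv2.contourArea(c))
E
```

```text
clock: 0.7
tcp_pos: [0.3914, 0.4136, 0.2137]
ee_rot: [[-0.893, 0.451, -0.0], [0.451, 0.893, -0.0], [0.0, -0.0, -1.0]]
contact_force: [0.6, -0.1, 0.8]
gripper_width: 0.0911
finger_force: 0.0
clock: 1.4
tcp_pos: [0.4544, 0.24, 0.2139]
ee_rot: [[-0.892, 0.452, -0.0], [0.452, 0.892, 0.0], [0.0, -0.0, -1.0]]
contact_force: [0.6, 0.1, -0.9]
gripper_width: 0.0911
finger_force: 0.0
{'fx': 325.19226210127806, 'fy': 325.19226210127806, 'cx': 282.30591616012293, 'cy': 210.22259457724766, 'origin': array([0.38475307, 0.2747098 , 0.38494636]), 'rotation': array([[ 0.45252507, -0.85811987, -0.24259297],
       [ 0.89175048,  0.43501208,  0.12468187],
       [-0.00146112, -0.27275407,  0.96208268]])} [0.45418129 0.24068644 0.21387228]
(287.48486071861123, 211.56304669627238) (254, 175, 68, 73) 3715.5
```

View pics/w1.png

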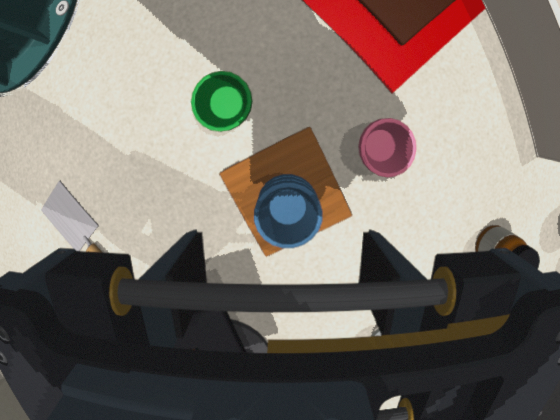

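The wrist picture shows the pile with its top mouth at about (288,212), above the board. The green bowl is at (222,101) and the pink one at (387,147). I will fit the near half of the lip on z = 0.1.

```bash
cat >> h.py <<'E'
from scipy.optimize import least_squares
def circ(q,r=None):
    f=lambda p:np.hypot(q[:,0]-p[0],q[:,1]-p[1])-(p[2] if r is None else r)
    s=least_squares(f,[*q.mean(0),r or .03],loss='soft_l1',f_scale=.001);return s.x,np.sqrt((s.fun**2).mean())
def totool(d):
    R=np.array(ctrl.get_obs()['ee_rot']);return np.round(R.T@np.array(d)/.03,3)
E
python3 - <<'E'
from h import *
im=cv2.imread('pics/w1.png')
ci={'fx':325.19226210127806,'fy':325.19226210127806,'cx':282.30591616,'cy':210.2225945,'origin':np.array([0.38475307,0.2747098,0.38494636]),'rotation':np.array([[0.45252507,-0.85811987,-0.24259297],[0.89175048,0.43501208,0.12468187],[-0.00146112,-0.27275407,0.96208268]])}
c=blobs(im,(98,80,40),(118,255,255),200)[0][:,0]
for cut in (205,215,225):
    q=np.array([plane('wrist',p,.1,ci)[:2] for p in c if p[1]>cut]);print(circ(q),circ(q,.032))
for z in (.1,):
    print(plane('scene',(364,187.2),z),plane('top',(213.5,249.5),z))
o=ctrl.get_obs()['tcp_pos'];print(o)
E
```

```text
(array([0.46377633, 0.23959886, 0.03041972]), np.float64(0.00032337776984703873)) (array([0.46201274, 0.24043745, 0.032     ]), np.float64(0.001058380646159059))
(array([0.46345148, 0.23971468, 0.03067827]), np.float64(0.0002888127186674292)) (array([0.46195857, 0.24044955, 0.032     ]), np.float64(0.0006398089932578018))
(array([0.46359818, 0.23960426, 0.03053345]), np.float64(0.0002898439940774057)) (array([0.46201299, 0.24039292, 0.032     ]), np.float64(0.0004736236728794993))
[0.47569762 0.23483846 0.1       ] [0.46060791 0.23446939 0.1       ]
[0.45418129 0.24068644 0.21387228]
```

```bash
python3 -m crank '[[[-0.3,0.05,0.9,0,0,0],[0,0,0.9,0,0,0],[0,0,0.9,0,0,0],[0,0,0.4,0,0,0],[0,0,0,0,0,0],[0,0,0,0,0,0],[0,0,0,0,0,0]]]' 1 3
python3 - <<'E'
from h import *
ci=ctrl.camera_info('wrist');im=ctrl.read_camera('wrist');cv2.imwrite('pics/w2.png',im)
o=ctrl.get_obs();print(o['tcp_pos'])
c=blobs(im,(98,80,40),(118,255,255),200)[0];print(cv2.boundingRect(c));c=c[:,0]
cut=cv2.boundingRect(c)[1]+cv2.boundingRect(c)[3]*.6
q=np.array([plane('wrist',p,.1,ci)[:2] for p in c if p[1]>cut]);print(circ(q),circ(q,.032))
s=circ(q)[0];print(totool([s[0]-o['tcp_pos'][0],s[1]-o['tcp_pos'][1],.086-o['tcp_pos'][2]]))
E
```

```text
clock: 2.15
tcp_pos: [0.4636, 0.2384, 0.1222]
ee_rot: [[-0.893, 0.451, 0.002], [0.451, 0.893, 0.001], [-0.001, 0.001, -1.0]]
contact_force: [-0.0, -0.3, -0.5]
gripper_width: 0.0907
finger_force: 0.0
[0.46360661 0.23828313 0.12212706]
(238, 183, 96, 102)
(array([0.46362693, 0.23990521, 0.03055694]), np.float64(0.0005564649502959491)) (array([0.46193846, 0.24072925, 0.032     ]), np.float64(0.0008051275895635503))
[0.025 0.047 1.204]
```

View pics/w2.png

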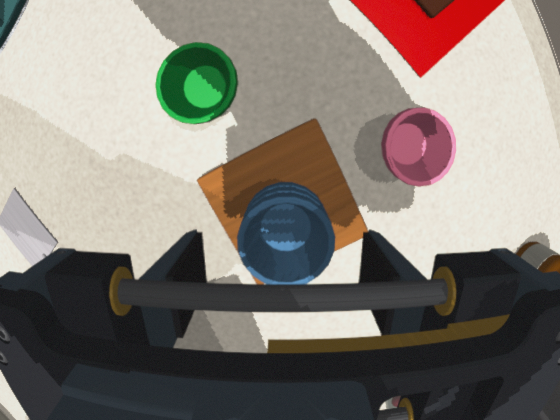

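Both fingers clear the lip evenly: finger tips at columns 203 and 362, bowl 238–334. Next I descend to 0.086 and close.

```bash
python3 -m crank '[[[0,0.05,0.6,0,0,0],[0,0,0.6,0,0,0],[0,0,0,0,0,0],[0,0,0,0,0,0]]]' 1 4
python3 -m crank '[[[0,0,0,0,0,0],[0,0,0,0,0,0],[0,0,0,0,0,0],[0,0,0,0,0,0],[0,0,0,0,0,0],[0,0,0,0,0,0]]]' -1 4
```

```text
clock: 2.6
tcp_pos: [0.4639, 0.2393, 0.0857]
ee_rot: [[-0.893, 0.451, 0.0], [0.451, 0.893, 0.0], [-0.0, 0.0, -1.0]]
contact_force: [0.5, -0.4, -0.2]
gripper_width: 0.0911
finger_force: 0.0
clock: 3.2
tcp_pos: [0.464, 0.2393, 0.0852]
ee_rot: [[-0.893, 0.451, 0.001], [0.451, 0.893, 0.0], [-0.0, 0.001, -1.0]]
contact_force: [-0.4, 0.1, 5.4]
gripper_width: 0.0641
finger_force: 4.0
```

```bash
python3 -m crank '[[[0,0,0,0,0,0],[0,0,0,0,0,0],[0,0,-0.15,0,0,0],[0,0,-0.25,0,0,0],[0,0,-0.35,0,0,0],[0,0,-0.4,0,0,0],[0,0,-0.5,0,0,0],[0,0,-0.8,0,0,0]]]' -1 15
python3 -m crank '[[[0,0,-0.8,0,0,0],[0,0,-0.8,0,0,0],[0,0,-0.5,0,0,0],[0,0,0,0,0,0],[0,0,0,0,0,0]]]' -1 15
python3 - <<'E'
from h import *
a=cv2.resize(ctrl.read_camera('scene')[100:290,230:480],None,fx=2,fy=2,interpolation=cv2.INTER_CUBIC)
b=cv2.resize(ctrl.read_camera('wrist'),(507,380));print(ctrl.get_obs()['tcp_pos'])
cv2.imwrite('pics/lift.png',cv2.resize(np.hstack([a,b]),(800,302)))
E
```

```text
clock: 4.0
tcp_pos: [0.4631, 0.2389, 0.1593]
ee_rot: [[-0.893, 0.451, -0.001], [0.451, 0.893, -0.001], [0.001, -0.001, -1.0]]
contact_force: [1.0, -0.0, -0.7]
gripper_width: 0.0635
finger_force: 15.0
clock: 4.5
tcp_pos: [0.4634, 0.239, 0.2212]
ee_rot: [[-0.893, 0.451, 0.0], [0.451, 0.893, 0.0], [-0.0, 0.0, -1.0]]
contact_force: [0.8, 0.7, -1.8]
gripper_width: 0.0637
finger_force: 15.0
[0.46304372 0.23887698 0.22034581]
```

View pics/lift.png

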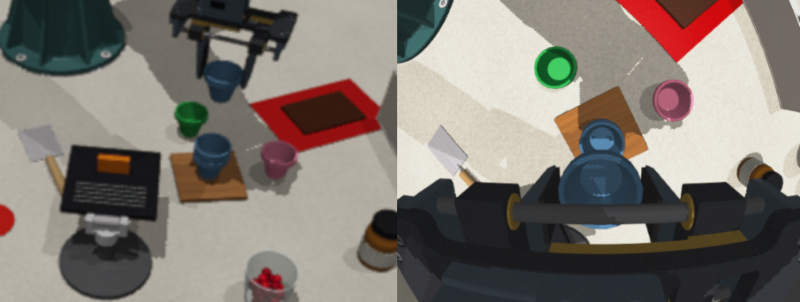

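The left half shows a single bowl in the fingers at (223,80) and two still nested on the board at (211,157). Next I move toward the mat, stopping a little past it so the wrist camera can see it.

```bash
python3 -m crank '[[[-0.3,-0.5,0,0,0,0],[-0.7,-0.95,0,0,0,0],[-0.7,-0.95,0,0,0,0],[-0.7,-0.95,0,0,0,0],[-0.7,-0.95,0,0,0,0],[-0.7,-0.95,0,0,0,0],[-0.7,-0.95,0,0,0,0],[-0.7,-0.95,0,0,0,0]]]'
python3 -m crank '[[[-0.7,-0.95,0,0,0,0],[-0.7,-0.95,0,0,0,0],[-0.7,-0.95,0,0,0,0],[-0.7,-0.95,0,0,0,0],[-0.7,-0.95,0,0,0,0],[-0.7,-0.95,0,0,0,0],[-0.7,-0.95,0,0,0,0],[-0.7,-0.95,0,0,0,0]]]'
python3 -m crank '[[[-0.3,-0.5,0,0,0,0],[0,0,0,0,0,0],[0,0,0,0,0,0],[0,0,0,0,0,0]]]'
cat > mat.py <<'E'
from h import *
ci=ctrl.camera_info('wrist');im=ctrl.read_camera('wrist');cv2.imwrite('pics/mat.png',im);T=ctrl.get_obs()['tcp_pos'];print(T)
for c in blobs(im,(0,150,80),(6,255,255),400,(174,150,80),(180,255,255))[:4]:
    q=np.array([plane('wrist',x[0],.004,ci)[:2] for x in c]);print(cv2.boundingRect(c),circ(q))
for c in blobs(im,(98,80,40),(118,255,255),300)[:2]:
    zr=T[2]+.014;q=np.array([plane('wrist',x[0],zr,ci)[:2] for x in c]);print('bowl',cv2.boundingRect(c),circ(q),q.min(0),q.max(0))
E
python3 mat.py
```

```text
clock: 5.4
tcp_pos: [0.5057, -0.0241, 0.2203]
ee_rot: [[-0.893, 0.451, -0.002], [0.451, 0.893, 0.0], [0.002, -0.001, -1.0]]
contact_force: [-0.1, 0.6, -0.8]
gripper_width: 0.0635
finger_force: 15.0
clock: 6.2
tcp_pos: [0.5528, -0.3032, 0.2199]
ee_rot: [[-0.893, 0.451, -0.002], [0.451, 0.893, 0.001], [0.002, 0.0, -1.0]]
contact_force: [0.9, 1.7, 0.4]
gripper_width: 0.0634
finger_force: 15.0
clock: 6.6
tcp_pos: [0.5543, -0.3181, 0.221]
ee_rot: [[-0.893, 0.45, -0.001], [0.45, 0.893, 0.001], [0.001, 0.0, -1.0]]
contact_force: [0.5, -0.0, -1.5]
gripper_width: 0.0632
finger_force: 15.0
[ 0.55445258 -0.31813019  0.22127801]
(236, 71, 91, 90) (array([ 0.4781488 , -0.28288385,  0.05346565]), np.float64(0.00032651321851799115))
(373, 87, 59, 63) (array([ 0.54373915, -0.14745854,  0.03918393]), np.float64(0.0003593042232471148))
bowl (224, 209, 118, 76) (array([ 0.5467199 , -0.31521958,  0.0267388 ]), np.float64(0.004850153903162257)) [ 0.52046418 -0.34966004] [ 0.57467275 -0.28729206]
```

```bash
python3 -m crank '[[[0.7,0,0.4,0,0,0],[0.7,0,0.8,0,0,0],[0.7,-0.1,0.9,0,0,0],[0.7,0,0.9,0,0,0],[0,0,0.9,0,0,0],[0,0,0.9,0,0,0],[0,0,0.5,0,0,0],[0,0,0.3,0,0,0]]]'
python3 -m crank '[[[0,0,0.15,0,0,0],[0,0,0.1,0,0,0],[0,0,0,0,0,0],[0,0,0,0,0,0]]]'; python3 mat.py
```

```text
clock: 7.45
tcp_pos: [0.478, -0.2835, 0.0526]
ee_rot: [[-0.893, 0.45, -0.001], [0.45, 0.893, 0.001], [0.001, 0.0, -1.0]]
contact_force: [-0.3, 0.4, -0.4]
gripper_width: 0.0636
finger_force: 15.0
clock: 7.85
tcp_pos: [0.4786, -0.2844, 0.0466]
ee_rot: [[-0.893, 0.451, 0.001], [0.451, 0.893, -0.001], [-0.001, -0.0, -1.0]]
contact_force: [-0.3, 0.1, -0.7]
gripper_width: 0.0636
finger_force: 15.0
[ 0.47860729 -0.28440904  0.04655455]
(209, 154, 153, 93) (array([ 0.4683115 , -0.27870481,  0.04429914]), np.float64(0.01383230968477936))
(432, 176, 81, 94) (array([ 0.54132978, -0.14677815,  0.03850625]), np.float64(0.003241179503557568))
bowl (224, 209, 118, 76) (array([ 0.47110354, -0.28151797,  0.02693562]), np.float64(0.004855581223314792)) [ 0.44461726 -0.31623751] [ 0.49918157 -0.25355069]
```

```bash
python3 -m crank '[[[0.04,0.04,0.08,0,0,0],[0,0,0.05,0,0,0],[0,0,0.03,0,0,0],[0,0,0,0,0,0]]]'
```

```text
clock: 8.3
tcp_pos: [0.478, -0.2827, 0.0414]
ee_rot: [[-0.893, 0.451, 0.0], [0.451, 0.893, -0.0], [-0.0, -0.0, -1.0]]
contact_force: [-0.3, 0.9, 3.8]
gripper_width: 0.0635
finger_force: 15.0
```

Contact on the mat, so I release and lift.

```bash
python3 -m crank '[[[0,0,0,0,0,0],[0,0,0,0,0,0],[0,0,0,0,0,0],[0,0,0,0,0,0],[0,0,-0.3,0,0,0],[0,0,-0.6,0,0,0],[0,0,-0.9,0,0,0],[0,0,-1,0,0,0]]]' 1
python3 -m crank '[[[0,0,-1,0,0,0],[0,0,-1,0,0,0],[0,0,-1,0,0,0],[0,0,-0.5,0,0,0],[0,0,0,0,0,0],[0,0,0,0,0,0]]]' 1
cat > bowl.py <<'E'
from h import *
ci=ctrl.camera_info('wrist');im=ctrl.read_camera('wrist');cv2.imwrite('pics/b1.png',im);print(ctrl.get_obs()['tcp_pos'])
for c in blobs(im,(98,80,40),(118,255,255),300)[:2]:
    b=cv2.boundingRect(c)
    for f in (0,.5): q=np.array([plane('wrist',x[0],.056,ci)[:2] for x in c if x[0][1]>=b[1]+f*b[3]]);print('bowl',b,circ(q))
t=ctrl.read_camera('top')
for c in blobs(t,(98,80,40),(118,255,255),60)[:3]:
    print('top',cv2.boundingRect(c),plane('top',cen(c),.056),plane('top',cen(c),.082))
E
python3 bowl.py
```

```text
clock: 9.1
tcp_pos: [0.4773, -0.2823, 0.1262]
ee_rot: [[-0.893, 0.451, -0.001], [0.451, 0.893, 0.001], [0.001, 0.0, -1.0]]
contact_force: [0.5, -0.2, 1.2]
gripper_width: 0.0912
finger_force: 0.0
clock: 9.7
tcp_pos: [0.4773, -0.2823, 0.2293]
ee_rot: [[-0.893, 0.451, -0.001], [0.451, 0.893, 0.0], [0.001, 0.0, -1.0]]
contact_force: [0.1, -0.5, 0.6]
gripper_width: 0.0913
finger_force: 0.0
[ 0.47707552 -0.28214182  0.22870917]
bowl (255, 164, 57, 56) (array([ 0.47660182, -0.28252574,  0.03048887]), np.float64(0.00043627944809436617))
bowl (255, 164, 57, 56) (array([ 0.47710069, -0.28283353,  0.0301502 ]), np.float64(0.0002984201917933846))
top (204, 239, 21, 21) [0.46419409 0.24229186 0.056     ] [0.46260088 0.23729349 0.082     ]
top (381, 234, 15, 16) [ 0.4718016  -0.27447101  0.056     ] [ 0.47004747 -0.26853816  0.082     ]
```

The bowl stands within about 1 mm of the mat centre. Now I move over the light.

```bash
python3 -m crank '[[[0,0.5,-0.5,0,0,0],[-0.1,1,-0.3,0,0,0],[-0.1,1,0,0,0,0],[-0.1,1,0,0,0,0],[-0.1,1,0,0,0,0],[-0.1,1,0,0,0,0],[-0.1,1,0,0,0,0],[-0.1,1,0,0,0,0]]]'
python3 -m crank '[[[-0.1,1,0,0,0,0],[-0.1,1,0,0,0,0],[-0.1,1,0,0,0,0],[-0.1,0.9,0,0,0,0],[0,0,0,0,0,-0.9],[0,0,0,0,0,-0.9],[0,0,0,0,0,-0.8],[0,0,0,0,0,0]]]'
python3 -m crank '[[[0,0,0,0,0,0],[0,0,0,0,0,0]]]'
python3 - <<'E'
from h import *
ci=ctrl.camera_info('wrist');im=ctrl.read_camera('wrist');cv2.imwrite('pics/l1.png',im);print(ctrl.get_obs()['tcp_pos'])
np.savez('pics/l1.npz',**ci)
for c in blobs(im,(7,150,100),(16,255,255),60)[:3]:
    print(cv2.boundingRect(c),cv2.minAreaRect(c),plane('wrist',cen(c),.137,ci))
E
```

```text
clock: 10.6
tcp_pos: [0.5985, -0.0891, 0.2543]
ee_rot: [[-0.893, 0.451, -0.001], [0.451, 0.893, 0.0], [0.001, -0.0, -1.0]]
contact_force: [1.2, 0.5, -0.6]
gripper_width: 0.0909
finger_force: 0.0
clock: 11.4
tcp_pos: [0.6613, 0.0088, 0.2541]
ee_rot: [[-0.981, 0.193, -0.001], [0.193, 0.981, 0.0], [0.001, -0.0, -1.0]]
contact_force: [0.3, 0.3, 0.1]
gripper_width: 0.0911
finger_force: 0.0
clock: 11.6
tcp_pos: [0.6614, 0.0081, 0.2542]
ee_rot: [[-0.981, 0.196, -0.0], [0.196, 0.981, 0.0], [0.0, -0.0, -1.0]]
contact_force: [0.0, -0.5, -0.1]
gripper_width: 0.0911
finger_force: 0.0
[0.66134801 0.00801863 0.25416558]
(380, 0, 86, 56) ((422.68115234375, 25.45829963684082), (56.037925720214844, 82.0911865234375), 86.49646759033203) [0.52454977 0.16732854 0.137     ]
(286, 71, 57, 12) ((314.0, 76.5), (11.0, 56.0), 90.0) [0.55134833 0.05749944 0.137     ]
(304, 251, 23, 19) ((315.28466796875, 260.0328369140625), (13.926030158996582, 20.50458335876465), 70.01689147949219) [0.7207172  0.02820825 0.137     ]
```

View pics/l1.png

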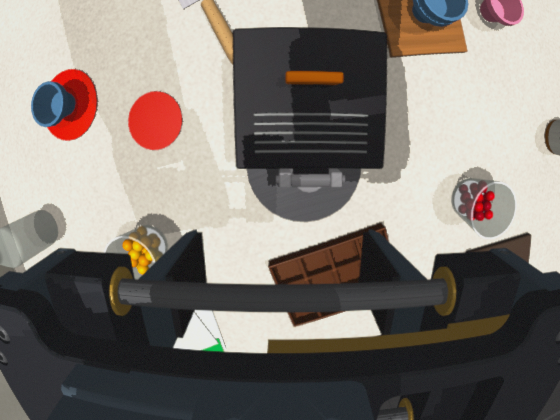

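The picture shows the panel's corners at about (234,29), (386,33), (236,166) and (383,167), with the tab at (314,77). The foot's visible arc runs (248,170)–(304,220)–(360,170). The bowl sits in the red mat at the left.

Run:
```python
from h import *
ci=dict(np.load('pics/l1.npz'));im=cv2.imread('pics/l1.png')
P=[plane('wrist',p,.107,ci)[:2] for p in [(234,29),(386.5,33),(236.5,166.5),(383,167)]]
P=np.array(P);print(P.round(4))
print('out dir',[np.degrees(np.arctan2(*(P[a]-P[b])[::-1])) for a,b in((0,2),(1,3))],'across',[np.degrees(np.arctan2(*(P[a]-P[b])[::-1])) for a,b in((1,0),(3,2))],np.linalg.norm(P[1]-P[0]),np.linalg.norm(P[0]-P[2]))
# foot edge: scan grey/dark vs light in rows below panel
g=cv2.cvtColor(im,cv2.COLOR_BGR2GRAY);
m=((g<110)*255).astype(np.uint8);m[:172]=0;m[224:]=0;m[:,:235]=0;m[:,375:]=0
m=cv2.morphologyEx(m,cv2.MORPH_OPEN,np.ones((5,5)))
c=max(cv2.findContours(m,cv2.RETR_EXTERNAL,cv2.CHAIN_APPROX_NONE)[0],key=cv2.contourArea)[:,0]
c=np.array([p for p in c if p[1]>174]);print(c.min(0),c.max(0))
for z in(.0,.01,.02):
    q=np.array([plane('wrist',p,z,ci)[:2] for p in c]);print(z,circ(q),circ(q,.075))
d=P.mean(0);u=(P[0]+P[1]-P[2]-P[3])/2;u/=np.linalg.norm(u);print('axis from panel mid',d-u*.082,'from tab',np.array([.5513,.0575])-u*.1,u)
```

```text
[[ 0.484  -0.0052]
 [ 0.513   0.1431]
 [ 0.62   -0.0308]
 [ 0.6484  0.1143]]
out dir [np.float64(169.35121711621872), np.float64(167.981213248294)] across [np.float64(78.9300186779979), np.float64(78.94262252824406)] 0.15118175164242928 0.1383969034690843
[249 175] [359 220]
0.0 (array([0.69374841, 0.03478802, 0.04005137]), np.float64(0.018578550030630653)) (array([0.74535888, 0.02764265, 0.075     ]), np.float64(0.024550921237458292))
0.01 (array([0.69118648, 0.03451195, 0.03911247]), np.float64(0.01814119613063328)) (array([0.74367008, 0.02748982, 0.075     ]), np.float64(0.023954735532482917))
0.02 (array([0.68862471, 0.03423566, 0.03817358]), np.float64(0.01770382292857943)) (array([0.74194999, 0.0272723 , 0.075     ]), np.float64(0.02335431628448878))
axis from panel mid [0.64677503 0.03924375] from tab [0.64934991 0.03784764] [-0.98049909  0.1965236 ]
```

```bash
python3 -m crank '[[[0.9,0.2,0,0,0,0],[1,0.25,0,0,0,0],[1,0.25,0.3,0,0,0],[1,0.2,0.6,0,0,0],[0,0,1,0,0,0],[0,0,1,0,0,0],[0,0,0.6,0,0,0],[0,0,0,0,0,0]]]' 1
python3 -m crank '[[[0,0,0,0,0,0],[0,0,0,0,0,0]]]'
python3 - <<'E'
from h import *
ci=ctrl.camera_info('wrist');im=ctrl.read_camera('wrist');T=ctrl.get_obs()['tcp_pos'];print(T)
for c in blobs(im,(7,150,100),(16,255,255),60)[:3]:
    b=cv2.boundingRect(c);p=plane('wrist',(b[0]+b[2]/2,b[1]+b[3]/2),.137,ci);print(b,cv2.minAreaRect(c),p,totool(p-T))
E
```

```text
clock: 12.45
tcp_pos: [0.5504, 0.057, 0.147]
ee_rot: [[-0.981, 0.195, -0.004], [0.195, 0.981, -0.0], [0.004, -0.001, -1.0]]
contact_force: [-0.2, 0.4, 1.3]
gripper_width: 0.0915
finger_force: 0.0
clock: 12.65
tcp_pos: [0.5527, 0.0571, 0.1504]
ee_rot: [[-0.981, 0.195, 0.002], [0.195, 0.981, 0.0], [-0.002, 0.0, -1.0]]
contact_force: [0.1, 0.5, 0.4]
gripper_width: 0.0914
finger_force: 0.0
[0.55265172 0.05706625 0.15042299]
(380, 30, 113, 119) ((436.5986022949219, 83.549560546875), (117.32405090332031, 97.20330047607422), 81.14203643798828) [0.47150633 0.16686194 0.137     ] [3.366 3.063 0.443]
(243, 228, 82, 32) ((283.5, 243.5), (31.0, 81.0), 90.0) [0.54860024 0.05826708 0.137     ] [0.141 0.013 0.447]
```

```bash
python3 -m crank '[[[0.03,0.01,0.6,0,0,0],[0,0,0.48,0,0,0],[0,0,0,0,0,0],[0,0,0,0,0,0]]]' 1
python3 -m crank '[[[0,0,0,0,0,0],[0,0,0,0,0,0],[0,0,0,0,0,0],[0,0,0,0,0,0],[0,0,0,0,0,0],[0,0,0,0,0,0]]]' -1 20
```

```text
clock: 13.1
tcp_pos: [0.5511, 0.0575, 0.1169]
ee_rot: [[-0.981, 0.194, -0.0], [0.194, 0.981, -0.0], [0.0, -0.0, -1.0]]
contact_force: [0.7, -0.0, -0.3]
gripper_width: 0.0912
finger_force: 0.0
clock: 13.7
tcp_pos: [0.551, 0.0576, 0.1168]
ee_rot: [[-0.981, 0.194, 0.0], [0.194, 0.981, 0.0], [0.0, 0.0, -1.0]]
contact_force: [-0.1, 0.8, 0.7]
gripper_width: 0.05
finger_force: 20.0
```

```bash
python3 -m crank '[[[-0.005,-0.17,0,0,0,-0.5],[-0.018,-0.348,0,0,0,-1],[-0.018,-0.348,0,0,0,-1],[-0.018,-0.348,0,0,0,-1],[0,0,0,0,0,0],[0,0,0,0,0,0]]]'
python3 - <<'E'
from h import *
o=ctrl.get_obs();T=o['tcp_pos'];R=np.array(o['ee_rot']);print(T,o['contact_force'],o['torque'],np.degrees(np.arctan2(R[1,0],R[0,0]))%360)
# axis from rotation: r along tool x
print(np.hypot(T[0]-.648,T[1]-.0385), T[:2]-.1*R[:2,0],o['qpos'])
E
```

```text
clock: 14.3
tcp_pos: [0.5509, 0.0214, 0.1168]
ee_rot: [[-0.986, -0.167, 0.001], [-0.167, 0.986, 0.0], [-0.001, 0.0, -1.0]]
contact_force: [3.9, 1.7, -2.1]
gripper_width: 0.0497
finger_force: 20.0
[0.55094587 0.02143629 0.11681928] [ 3.92235354  1.66191925 -2.05004543] [ 0.37325069 -0.57556567  0.24967199] 189.62611952668496
0.09854275001953412 [0.64953784 0.03815811] [-3.49665998e-03  2.90117232e-01  2.07620560e+00  3.33175752e-04
  7.74535096e-01 -1.74253856e+00]
```

```bash
python3 -m crank '[[[-0.018,-0.348,0,0,0,-1],[-0.018,-0.348,0,0,0,-1],[-0.018,-0.348,0,0,0,-1],[-0.018,-0.348,0,0,0,-1],[-0.018,-0.348,0,0,0,-1],[-0.018,-0.348,0,0,0,-1],[-0.018,-0.348,0,0,0,-1],[-0.018,-0.348,0,0,0,-1]]]'
python3 -m crank '[[[-0.01,-0.24,0,0,0,-0.7],[0,0,0,0,0,0],[0,0,0,0,0,0],[0,0,0,0,0,0]]]'
cat > st.py <<'E'
from h import *
o=ctrl.get_obs();T=o['tcp_pos'];R=np.array(o['ee_rot']);print(T,o['contact_force'],o['torque'],np.degrees(np.arctan2(R[1,0],R[0,0]))%360)
print(np.hypot(T[0]-.649,T[1]-.0382), T[:2]-.1*R[:2,0],o['qpos'].round(3),'tilt',np.degrees(np.arccos(-R[2,2])))
E
python3 st.py
```

```text
clock: 15.1
tcp_pos: [0.5966, -0.0456, 0.1167]
ee_rot: [[-0.532, -0.847, 0.001], [-0.847, 0.532, 0.001], [-0.001, -0.0, -1.0]]
contact_force: [6.7, 10.3, -5.4]
gripper_width: 0.0497
finger_force: 20.0
clock: 15.5
tcp_pos: [0.6027, -0.049, 0.1167]
ee_rot: [[-0.472, -0.881, 0.001], [-0.881, 0.472, 0.001], [-0.001, -0.001, -1.0]]
contact_force: [5.3, 5.9, -4.1]
gripper_width: 0.05
finger_force: 20.0
[ 0.60266215 -0.04895335  0.11674826] [ 5.27752043  5.90333705 -4.06164168] [ 1.16948981 -1.01700196 -0.15457536] 241.80985609802588
0.09870614549654753 [0.64990203 0.03918505] [-1.20e-01  3.64e-01  1.97e+00  1.00e-03  8.07e-01 -2.77e+00] tilt 0.08582985516667652
```

```bash
cat > arc.py <<'E'
import numpy as np,sys
t0,t1,g0,g1,n=map(float,sys.argv[1:6]);n=int(n);rho=np.hypot(.1,.027);b=np.arctan2(.027,.1)
def tcp(t,g): t,g=np.radians([t,g]);return rho*np.array([np.cos(t+b),np.sin(t+b)])+.0101*np.array([np.sin(g),-np.cos(g)])
T=np.linspace(t0,t1,n+1);G=np.linspace(g0,g1,n+1)
for i in range(n):
    d=tcp(T[i+1],G[i+1])-tcp(T[i],G[i]);g=np.radians(G[i])
    x=d@[np.cos(g),np.sin(g)];z=d@[np.sin(g),-np.cos(g)]
    print(round(x/.03,3),round(z/.03,3),round((G[i+1]-G[i])/6,3))
E
python3 arc.py 0 70.2 0 35 14
```

```text
-0.077 -0.288 0.417
-0.089 -0.284 0.417
-0.102 -0.279 0.417
-0.114 -0.274 0.417
-0.126 -0.268 0.417
-0.137 -0.261 0.417
-0.149 -0.255 0.417
-0.16 -0.247 0.417
-0.17 -0.239 0.417
-0.18 -0.231 0.417
-0.19 -0.222 0.417
-0.2 -0.213 0.417
-0.209 -0.203 0.417
-0.218 -0.193 0.417
```

```bash
python3 -m crank '[[[-0.08,0,-0.29,0,0.417,0],[-0.09,0,-0.285,0,0.417,0],[-0.1,0,-0.28,0,0.417,0],[-0.115,0,-0.275,0,0.417,0],[0,0,0,0,0,0],[0,0,0,0,0,0]]]' -1 30
python3 st.py
```

```text
clock: 16.1
tcp_pos: [0.6081, -0.0373, 0.1493]
ee_rot: [[-0.463, -0.882, -0.082], [-0.869, 0.47, -0.152], [0.173, 0.001, -0.985]]
contact_force: [-0.4, 3.7, -1.9]
gripper_width: 0.0495
finger_force: 30.0
[ 0.60809696 -0.03729247  0.14932103] [-0.43208417  3.68029993 -1.87947378] [0.89163759 0.24204023 0.02283868] 241.94802604305545
0.08586134936331663 [0.65441708 0.04963269] [-0.031  0.359  1.91  -0.19   0.959 -2.567] tilt 9.94842612416109
```

```bash
python3 -m crank '[[[-0.126,0,-0.268,0,0.417,0],[-0.137,0,-0.261,0,0.417,0],[-0.149,0,-0.255,0,0.417,0],[-0.16,0,-0.247,0,0.417,0],[-0.17,0,-0.239,0,0.417,0],[0,0,0,0,0,0]]]'
python3 st.py
python3 -m crank '[[[-0.18,0,-0.231,0,0.417,0],[-0.19,0,-0.222,0,0.417,0],[-0.2,0,-0.213,0,0.417,0],[0,0,0,0,0,0],[0,0,0,0,0,0]]]'
python3 st.py
python3 - <<'E'
from h import *
a=cv2.resize(ctrl.read_camera('scene')[120:300,200:400],(400,360),interpolation=cv2.INTER_CUBIC)
b=cv2.resize(ctrl.read_camera('top')[130:290,190:390],(400,320),interpolation=cv2.INTER_CUBIC)
cv2.imwrite('pics/tilt.png',np.hstack([a,cv2.copyMakeBorder(b,0,40,0,0,cv2.BORDER_CONSTANT)]))
E
```

```text
clock: 16.7
tcp_pos: [0.6223, -0.0104, 0.18]
ee_rot: [[-0.433, -0.883, -0.182], [-0.815, 0.47, -0.339], [0.385, 0.002, -0.923]]
contact_force: [-5.0, -5.1, 3.0]
gripper_width: 0.0498
finger_force: 35.1
[ 0.62234801 -0.01042186  0.18001261] [-5.02041454 -5.09912141  3.00489771] [-1.11572263  1.24382002 -0.10053553] 242.01668737081138
0.05544740010722593 [0.6656494  0.07107347] [ 0.085  0.407  1.809 -0.357  1.174 -2.387] tilt 22.65406013861848
clock: 17.2
tcp_pos: [0.6335, 0.0102, 0.191]
ee_rot: [[-0.407, -0.882, -0.237], [-0.764, 0.47, -0.441], [0.5, 0.002, -0.866]]
contact_force: [-4.5, -3.0, 2.8]
gripper_width: 0.0497
finger_force: 34.9
[0.63353072 0.01018184 0.19103913] [-4.46744608 -3.03521899  2.8077552 ] [-0.56371773  1.05430265 -0.17938048] 241.98555472326953
0.03200494097235073 [0.67419927 0.08662176] [ 0.15   0.459  1.739 -0.429  1.302 -2.311] tilt 30.02005421702518
```

View pics/tilt.png

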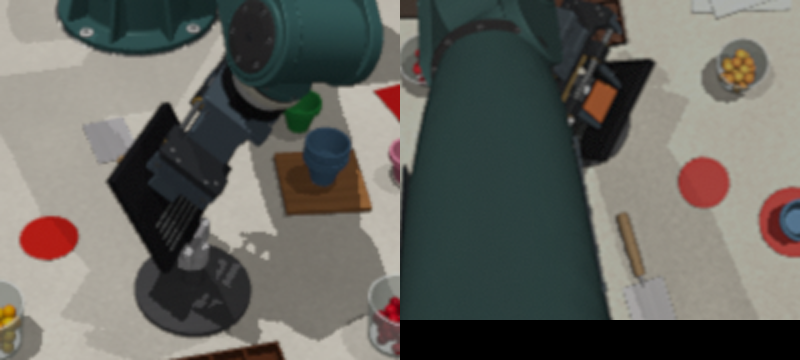

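The left half shows the panel swivelled toward the mat and standing at about 60°, with the fingers still on its tab. I finish the arc, then release to measure.

```bash
python3 -m crank '[[[-0.209,0,-0.203,0,0.417,0],[-0.218,0,-0.193,0,0.417,0],[0,0,0,0,0,0],[0,0,0,0,0,0],[0,0,0,0,0,0]]]'
python3 st.py
python3 -m crank '[[[0,0,0,0,0,0],[0,0,0,0,0,0],[0,0,0,0,0,0],[0,0,0,0,0,0]]]' 0.9
python3 st.py
python3 -m crank '[[[0,0,-0.3,0,0,0],[0,0,-0.6,0,0,0],[0,0,-0.8,0,0,0],[0,0,-0.8,0,0,0],[0,0,-0.5,0,0,0],[0,0,0,0,0,0],[0,0,0,0,0,0]]]'
python3 st.py
python3 - <<'E'
from h import *
ci=ctrl.camera_info('wrist');im=ctrl.read_camera('wrist');np.savez('pics/p1.npz',**ci)
s=ctrl.read_camera('scene');t=ctrl.read_camera('top')
for n,i in(('w',im),('s',s),('t',t)): cv2.imwrite(f'pics/p1{n}.png',i)
a=cv2.resize(s[120:300,200:400],(400,360),interpolation=cv2.INTER_CUBIC);b=cv2.resize(im,(400,300))
cv2.imwrite('pics/p1.png',np.hstack([a,cv2.copyMakeBorder(b,0,60,0,0,cv2.BORDER_CONSTANT)]))
E
```

```text
clock: 17.8
tcp_pos: [0.6418, 0.0254, 0.1948]
ee_rot: [[-0.385, -0.882, -0.27], [-0.723, 0.47, -0.505], [0.573, 0.001, -0.819]]
contact_force: [-4.2, -2.3, 2.8]
gripper_width: 0.0498
finger_force: 33.8
[0.64184357 0.02538804 0.19477729] [-4.2053183  -2.25783928  2.81825901] [-0.40469254  1.04578486 -0.27680043] 241.97577887251424
0.014675179302718153 [0.68034456 0.09772408] [ 0.19   0.503  1.69  -0.47   1.385 -2.27 ] tilt 34.97121798066652
clock: 18.2
tcp_pos: [0.6425, 0.0259, 0.1949]
ee_rot: [[-0.385, -0.883, -0.269], [-0.723, 0.47, -0.506], [0.573, -0.0, -0.819]]
contact_force: [0.4, 0.3, -0.3]
gripper_width: 0.0787
finger_force: 0.1
[0.64247571 0.02593249 0.19487044] [ 0.38199789  0.25825912 -0.2691866 ] [ 0.40453525 -0.11899675  0.0043772 ] 241.98875032045962
0.013894539005083906 [0.6809519  0.09826142] [ 0.191  0.504  1.689 -0.471  1.385 -2.269] tilt 34.989082192162506
clock: 18.9
tcp_pos: [0.6664, 0.0716, 0.2684]
ee_rot: [[-0.384, -0.883, -0.269], [-0.723, 0.469, -0.507], [0.574, 0.0, -0.819]]
contact_force: [-0.7, 0.5, -0.7]
gripper_width: 0.087
finger_force: 0.0
[0.66641864 0.07160121 0.26836331] [-0.65309816  0.49137477 -0.70296004] [ 0.42784485 -0.07531246  0.03314858] 242.0187486550272
0.03767028185660444 [0.70483795 0.14391451] [ 0.244  0.477  1.581 -0.441  1.527 -2.289] tilt 35.029534614964454
```

View pics/p1.png

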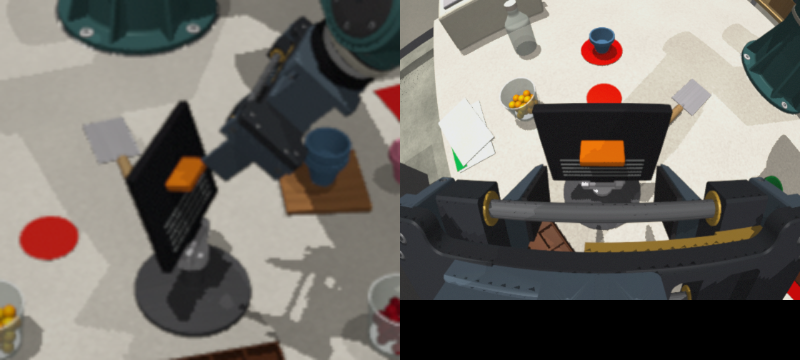

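The panel holds itself. In the wrist view (right half) its free edge runs across at row 104, centred at column 601, in line with the bowl at (601,40). Now I measure the tilt and swivel from these edges.

```bash
cat > meas.py <<'E'
from h import *
import sys
def meas(pre):
    im=cv2.imread(pre+'w.png');ci=dict(np.load(pre+'.npz'));V=cv2.GaussianBlur(im.max(2),(3,3),0)
    A=np.array([.649,.0384]);B=np.array([.477,-.2827]);w=B-A;D=np.hypot(*w);u=w/D;v=np.array([-u[1],u[0]])
    xs=np.arange(150,420);r=np.array([next((y for y in range(100,260) if V[y,x]<75),0) for x in xs])
    ok=(r>0);med=np.median(r[(xs>230)&(xs<330)]);print('edge row',med)
    inl=ok&(abs(r-med)<6);X=xs[inl];Y=r[inl];L,Rr=X.min(),X.max();k=np.polyfit(X,Y,1);print('cols',L,Rr,'slope',k[0])
    def hit(px,rad):
        o,d=ray('wrist',px,ci);du=np.array([*d]);a=np.array([(o[:2]-A)@u,o[2]-.1]);b=np.array([d[:2]@u,d[2]])
        q=np.roots([b@b,2*a@b,a@a-rad**2]);return [(a+t*b,) for t in sorted(q.real)],np.iscomplex(q).any()
    mx=(L+Rr)/2;pt=(mx,np.polyval(k,mx))
    for nm,(rr,hh) in dict(front=(.152,-.007),back=(.152,.007)).items():
        h,c=hit(pt,np.hypot(rr,hh));print(nm,c,[np.degrees(np.arctan2(x[0][1],x[0][0])-np.arctan2(hh,rr)).round(2) for x in h])
    cs=blobs(im,(7,150,100),(16,255,255),60)
    c=min(cs,key=lambda c:abs(cen(c)[0]-mx)+abs(cen(c)[1]-pt[1]-60));b=cv2.boundingRect(c);print('tab',b)
    p=(b[0]+b[2]/2,b[1]+b[3]-.5);h,cc=hit(p,np.hypot(.095,.037));print('tab low corner',cc,[np.degrees(np.arctan2(x[0][1],x[0][0])-np.arctan2(.037,.095)).round(2) for x in h])
    z=.1+.152*np.sin(1.225)-.007*np.cos(1.225)
    P=plane('wrist',(L,np.polyval(k,L)),z,ci)[:2];Q=plane('wrist',(Rr,np.polyval(k,Rr)),z,ci)[:2];e=Q-P
    print('width',np.hypot(*e),'dir',(np.degrees(np.arctan2(-e[0],e[1]))+180)%360,'want',np.degrees(np.arctan2(u[1],u[0]))%360,'lateral of mid',((P+Q)/2-A)@v,'out',((P+Q)/2-A)@u)
    ph=np.arctan2(.044,D);print('want tilt',np.degrees(np.arccos(.082/np.hypot(D,.044))-ph))
meas('pics/'+sys.argv[1])
E
python3 meas.py p1
```

```text
edge row 145.0
cols 186 378 slope 0.0007711927781637319
front False [np.float64(72.32), np.float64(-5.73)]
back False [np.float64(67.05), np.float64(-11.0)]
tab (251, 196, 64, 37)
tab low corner False [np.float64(70.34), np.float64(-82.21)]
width 0.14945730110839112 dir 241.95495988988773 want 241.82388576809063 lateral of mid -0.00038072941214892914 out 0.055765002417335396
want tilt 70.19867297659255
```

```bash
python3 -m crank '[[[0,0,-0.8,0,0,0],[0,0,-0.8,0,0,0],[0,0,-0.8,0,0,0],[0,0,-0.8,0,0,0],[0,0,0,0,0,0],[0,0,0,0,0,0],[0,0,0,0,0,0]]]'
python3 - <<'E'
from h import *
ci=ctrl.camera_info('wrist');im=ctrl.read_camera('wrist');np.savez('pics/p2.npz',**ci);cv2.imwrite('pics/p2w.png',im);cv2.imwrite('pics/p2t.png',ctrl.read_camera('top'))
print(ci['origin'],dict(np.load('pics/p1.npz'))['origin'])
for n in('p1','p2'):
    V=cv2.imread(f'pics/{n}w.png').max(2);print(n,[(y,int(V[y,250])) for y in range(120,290,3)])
E
sed -i 's/range(150,420)/range(180,390)/' meas.py; python3 meas.py p2
```

```text
clock: 19.75
tcp_pos: [0.6917, 0.1194, 0.3457]
ee_rot: [[-0.384, -0.883, -0.271], [-0.722, 0.47, -0.507], [0.575, 0.002, -0.818]]
contact_force: [-0.6, 0.2, -0.2]
gripper_width: 0.0864
finger_force: 0.0
[0.7076761  0.15002883 0.53005241] [0.68196293 0.10209368 0.45280722]
p1 [(120, 232), (123, 231), (126, 232), (129, 234), (132, 234), (135, 233), (138, 234), (141, 234), (144, 113), (147, 38), (150, 38), (153, 42), (156, 33), (159, 28), (162, 29), (165, 22), (168, 25), (171, 25), (174, 27), (177, 28), (180, 25), (183, 27), (186, 26), (189, 23), (192, 26), (195, 25), (198, 27), (201, 29), (204, 24), (207, 26), (210, 24), (213, 28), (216, 31), (219, 38), (222, 43), (225, 75), (228, 39), (231, 55), (234, 65), (237, 33), (240, 83), (243, 33), (246, 53), (249, 25), (252, 43), (255, 91), (258, 50), (261, 48), (264, 49), (267, 48), (270, 48), (273, 49), (276, 45), (279, 67), (282, 89), (285, 73), (288, 85)]
p2 [(120, 222), (123, 222), (126, 223), (129, 220), (132, 222), (135, 222), (138, 103), (141, 35), (144, 40), (147, 26), (150, 24), (153, 24), (156, 22), (159, 26), (162, 23), (165, 23), 
[... 156 characters left out ...]
10, 61), (213, 62), (216, 31), (219, 55), (222, 25), (225, 58), (228, 81), (231, 82), (234, 83), (237, 81), (240, 50), (243, 44), (246, 43), (249, 42), (252, 70), (255, 83), (258, 84), (261, 82), (264, 84), (267, 84), (270, 81), (273, 81), (276, 175), (279, 202), (282, 191), (285, 70), (288, 79)]
edge row 139.0
cols 212 352 slope 0.0013485166317048671
front False [np.float64(72.57), np.float64(-3.61)]
back False [np.float64(67.29), np.float64(-8.88)]
tab (259, 177, 47, 26)
tab low corner False [np.float64(69.87), np.float64(-71.0)]
width 0.14805995933215743 dir 241.92314574328458 want 241.82388576809063 lateral of mid -0.0006795413541477942 out 0.05500607929923136
want tilt 70.19867297659255
```

Run:
```python
from h import *
A=np.array([.649,.0384]);B=np.array([.477,-.2827]);w=B-A;u=w/np.hypot(*w)
F={'p1':[],'p2':[]}
for n in F:
    im=cv2.imread(f'pics/{n}w.png');V=im.max(2).astype(float);col=V[:,225:246].mean(1) if n=='p1' else V[:,235:255].mean(1)
    print(n,[(y,round(col[y])) for y in (range(141,162) if n=='p1' else range(134,152))],[(y,round(col[y])) for y in (range(246,260) if n=='p1' else range(218,230))])
    c=min(blobs(im,(7,150,100),(16,255,255),60),key=lambda c:abs(cen(c)[0]-282)+abs(cen(c)[1]-200));b=cv2.boundingRect(c)
    print(b,[(y,im[y,282].tolist(),) for y in list(range(b[1]-2,b[1]+2))+list(range(b[1]+b[3]-2,b[1]+b[3]+2))])
    print([(y,int(im[y,282,2])) for y in range(b[1],b[1]+b[3])])
```

```text
p1 [(141, 233), (142, 233), (143, 229), (144, 142), (145, 60), (146, 38), (147, 37), (148, 37), (149, 37), (150, 37), (151, 37), (152, 39), (153, 40), (154, 42), (155, 40), (156, 35), (157, 29), (158, 27), (159, 26), (160, 26), (161, 26)] [(246, 45), (247, 27), (248, 24), (249, 24), (250, 25), (251, 28), (252, 60), (253, 117), (254, 128), (255, 126), (256, 125), (257, 123), (258, 121), (259, 120)]
(251, 196, 64, 37) [(194, [26, 23, 26]), (195, [23, 30, 49]), (196, [10, 62, 127]), (197, [10, 101, 213]), (231, [10, 60, 122]), (232, [10, 49, 99]), (233, [24, 31, 45]), (234, [39, 37, 38])]
[(196, 127), (197, 213), (198, 235), (199, 237), (200, 237), (201, 237), (202, 236), (203, 235), (204, 234), (205, 231), (206, 224), (207, 224), (208, 224), (209, 222), (210, 222), (211, 223), (212, 222), (213, 223), (214, 223), (215, 222), (216, 223), (217, 222), (218, 222), (219, 222), (220, 222), (221, 222), (222, 221), (223, 221), (224, 221), (225, 219), (226, 205), (227, 166), (228, 141), (229, 137), (230, 130), (231, 122), (232, 99)]
p2 [(134, 221), (135, 222), (136, 221), (137, 193), (138, 115), (139, 47), (140, 34), (141, 34), (142, 34), (143, 36), (144, 39), (145, 42), (146, 35), (147, 27), (148, 24), (149, 22), (150, 24), (151, 23)] [(218, 73), (219, 48), (220, 27), (221, 23), (222, 24), (223, 26), (224, 44), (225, 86), (226, 116), (227, 118), (228, 120), (229, 122)]
(259, 177, 47, 26) [(175, [27, 26, 28]), (176, [16, 31, 56]), (177, [10, 66, 137]), (178, [10, 104, 221]), (201, [10, 60, 120]), (202, [10, 50, 100]), (203, [16, 32, 54]), (204, [39, 41, 40])]
[(177, 137), (178, 221), (179, 226), (180, 227), (181, 226), (182, 227), (183, 227), (184, 227), (185, 227), (186, 227), (187, 227), (188, 227), (189, 227), (190, 227), (191, 228), (192, 228), (193, 227), (194, 227), (195, 227), (196, 222), (197, 213), (198, 193), (199, 140), (200, 125), (201, 120), (202, 100)]
```

Run:
```python
from h import *
A=np.array([.649,.0384]);B=np.array([.477,-.2827]);w=B-A;D=np.hypot(*w);u=w/D
pts=np.array([(.152,-.007),(.152,.007),(.012,.007),(.105,.007),(.105,.037),(.095,.037)])
rows=dict(p1=[144.1,156.3,252.4,196,227,232.7],p2=[138,146.3,224.7,177,198.6,202.7])
L=[]
for n,r in rows.items():
    ci=dict(np.load(f'pics/{n}.npz'))
    for k,y in enumerate(r):
        o,d=ray('wrist',(282,y),ci);L.append((k,np.array([(o[:2]-A)@u,o[2]-.1]),np.array([d[:2]@u,d[2]])))
def f(p):
    c,s=np.cos(p[0]),np.sin(p[0]);e=[]
    for k,o,d in L:
        x=np.array([pts[k,0]*c-pts[k,1]*s+p[1],pts[k,0]*s+pts[k,1]*c+p[2]])-o
        e.append((x[0]*d[1]-x[1]*d[0])/np.hypot(*d))
    return np.array(e)
for g in (lambda p:f(p),lambda p:f([p[0],p[1],0]),lambda p:f([p[0],0,0])):
    s=least_squares(g,[1.2,0,0]);print(np.degrees(s.x[0]),s.x[1:],(s.fun*1e3).round(2))
    a=s.x[1];t=s.x[0];print('beam miss mm',1e3*((D-a)*np.cos(t)-.044*np.sin(t)-.082),'want',np.degrees(np.arccos(.082/np.hypot(D-a,.044))-np.arctan2(.044,D-a)))
```

```text
71.93721866610942 [ 0.00383114 -0.00468261] [-0.41 -0.25 -0.53  0.56 -0.85  0.15 -0.4   0.03  0.15  0.7  -0.53  1.35]
beam miss mm -12.075735382633665 want 69.98854354995309
72.52870959942238 [0.00284343 0.        ] [-0.99 -0.5  -0.38  0.62 -0.1   0.9  -1.09 -0.41 -0.12  0.44 -0.24  1.62]
beam miss mm -15.461248871116315 want 70.04314252461756
70.98142408888555 [0. 0.] [-1.09 -0.95  2.03  0.97 -0.27  0.95 -1.16 -0.8   2.23  0.82 -0.41  1.66]
beam miss mm -4.893330497471274 want 70.19867297659255
```

Run:
```python
from h import *
A=np.array([.649,.0384]);B=np.array([.477,-.2827]);w=B-A;D=np.hypot(*w);u=w/D;v=np.array([-u[1],u[0]])
for n in('p1','p2','l1'):
    ci=dict(np.load(f'pics/{n}.npz'));im=cv2.imread(f'pics/{n}w.png' if n[0]=='p' else 'pics/l1.png')
    for c in blobs(im,(98,80,40),(118,255,255),100):
        p=plane('wrist',cen(c),.056,ci)[:2]
        if np.hypot(*(p-B))>.1: continue
        hull=cv2.convexHull(c);q=np.array([plane('wrist',x[0],.056,ci)[:2] for x in c]);s=np.c_[(q-A)@u,(q-A)@v]
        # far rim edge and lateral extent are lip-top
        print(n,cv2.boundingRect(c),'far',s[:,0].max()-.032,'near',s[:,0].min()+.032,'lat',(s[:,1].max()+s[:,1].min())/2,'halfw',np.ptp(s[:,1])/2,'D',D)
    for c in blobs(im,(0,150,80),(6,255,255),100,(174,150,80),(180,255,255)):
        q=np.array([plane('wrist',x[0],.004,ci)[:2] for x in c]);p,e=circ(q);print(n,'red',p,e,(p[:2]-A)@u,(p[:2]-A)@v)
im=cv2.imread('pics/p2t.png')
```

```text
p1 (265, 38, 35, 36) far 0.36272106080841227 near 0.3360966630149529 lat 0.0008373373060446797 halfw 0.029719702916642964 D 0.3642653016689896
p1 red [ 0.4789638  -0.2811091   0.05162527] 0.01645974016016178 0.3619356481530819 0.0009798901884950756
p1 red [ 0.54128848 -0.1522328   0.03367944] 0.005581137349119983 0.21890247239478894 -0.0049341173197893886
p1 red [0.36344295 0.51036837 0.02453554] 0.005181711268542762 -0.2812050173650835 -0.47457424238139584
p2 (267, 50, 30, 31) far 0.3607785053842223 near 0.33717024359712855 lat 0.0010937981850302394 halfw 0.02948129945907598 D 0.3642653016689896
p2 red [ 0.47905516 -0.28103602  0.05128162] 0.016469622663692826 0.36182809090953977 0.0010259216786268142
p2 red [ 0.53944964 -0.15511926  0.03082113] 0.0069684345930604566 0.22231515068050697 -0.005192119553894963
l1 (31, 82, 44, 45) far 0.36268252220147135 near 0.3453912697528596 lat 0.0003553926501365188 halfw 0.030637758810515316 D 0.3642653016689896
l1 red [ 0.54421749 -0.14580982  0.03912841] 0.00040487236839487057 0.21185757791350043 -0.005385022328146906
l1 red [ 0.47864283 -0.28116188  0.05221838] 0.016137456388312422 0.3621337270437038 0.0007218795781654977
l1 red [0.75629545 0.30630502 0.02109103] 0.004236062638490432 -0.2868214955379559 -0.03191930029676992
```

Run:
```python
from h import *
im=ctrl.read_camera('scene');cv2.imwrite('pics/p2s.png',im)
V=im.max(2).astype(float);u=np.array([-.470,-.8825])
x0,y0,x1,y1=250,160,325,265
for th in (55,65,75,90):
    m=(V<th).astype(np.uint8)*255;z=np.zeros_like(m);z[y0:y1,x0:x1]=m[y0:y1,x0:x1]
    c=max(cv2.findContours(z,cv2.RETR_EXTERNAL,cv2.CHAIN_APPROX_NONE)[0],key=cv2.contourArea)
    print(th,cv2.contourArea(c),cv2.approxPolyDP(cv2.convexHull(c),1.5,True)[:,0].tolist())
    P=c[:,0].astype(float);C=ctrl.camera_info('scene')
    # guess side lines (left: TL->BL, right: TR->BR), refine by inliers
    for nm,a,b in(('L',(263.5,211),(283.5,255)),('R',(291.5,170.5),(308.5,214))):
        a,b=np.array(a),np.array(b)
        for it in range(4):
            d=(b-a)/np.linalg.norm(b-a);t=(P-a)@d;n=np.array([-d[1],d[0]]);e=(P-a)@n
            k=(abs(e)<(4,2.5,1.5,1.2)[it])&(t>6)&(t<np.linalg.norm(b-a)-6);Q=P[k]
            vx,vy,px,py=cv2.fitLine(Q.astype(np.float32),cv2.DIST_HUBER,0,.01,.01).ravel();s=np.sign(np.dot((vx,vy),d)) or 1
            a,b=np.array([px,py])+s*np.array([vx,vy])*((a-(px,py))@(vx,vy))*s,np.array([px,py])+s*np.array([vx,vy])*((b-(px,py))@(vx,vy))*s
        m_=np.cross(ray('scene',a,C)[1],ray('scene',b,C)[1])
        print('  ',nm,len(Q),a.round(1),b.round(1),'tilt',np.degrees(np.arctan2(-(m_[:2]@u),m_[2]))%180)
```

```text
55 1769.5 [[292, 171], [307, 216], [298, 237], [287, 254], [281, 256], [263, 209], [288, 173]]
   L 32 [263.5 211. ] [281.6 255.7] tilt 71.04401307902361
   R 28 [292.4 170.2] [307.1 214.5] tilt 71.47115660373431
65 2380.5 [[290, 171], [294, 174], [324, 264], [273, 263], [269, 260], [263, 209]]
   L 32 [263.7 210.9] [281.3 255.9] tilt 71.73070754966659
   R 31 [292.3 170.2] [307.3 214.4] tilt 71.12801183676582
75 2553.5 [[290, 171], [293, 171], [324, 264], [268, 264], [263, 208]]
   L 31 [263.5 211. ] [281.3 255.9] tilt 71.39843558598017
   R 31 [292.8 170.1] [307.3 214.4] tilt 71.65799488382083
90 2822.5 [[289, 171], [294, 173], [324, 264], [268, 264], [263, 208]]
   L 31 [262.9 211.2] [281.3 255.9] tilt 70.7731399651872
   R 33 [292.7 170.1] [307.4 214.3] tilt 71.38028149602751
```

Three estimates give a tilt of about 71.3°, and about 70.1° is wanted, so the beam falls roughly 8 mm long. I regrip the tab and lower the panel slightly.

```bash
python3 -m crank '[[[0,0,0.9,0,0,0],[0,0,1,0,0,0],[0,0,1,0,0,0],[0,0,1,0,0,0],[0,0,0.9,0,0,0],[0,0,0.7,0,0,0],[0,0,0.4,0,0,0],[0,0,0.2,0,0,0]]]'
python3 -m crank '[[[0,0,0.1,0,0,0],[0,0,0,0,0,0],[0,0,0,0,0,0]]]'; python3 st.py
```

```text
clock: 20.7
tcp_pos: [0.6426, 0.0268, 0.1965]
ee_rot: [[-0.384, -0.883, -0.271], [-0.723, 0.47, -0.507], [0.575, 0.001, -0.818]]
contact_force: [-0.2, 0.0, 0.7]
gripper_width: 0.0866
finger_force: 0.0
clock: 21.0
tcp_pos: [0.6428, 0.0263, 0.1956]
ee_rot: [[-0.385, -0.883, -0.268], [-0.723, 0.469, -0.507], [0.573, -0.001, -0.819]]
contact_force: [0.6, -0.2, 0.3]
gripper_width: 0.0861
finger_force: 0.0
[0.64284631 0.02630225 0.19557345] [ 0.58435009 -0.15773457  0.28379799] [ 0.3516773  -0.05848101 -0.02159728] 241.979237074138
0.0133949365873913 [0.68133363 0.09862314] [ 0.192  0.503  1.688 -0.471  1.386 -2.269] tilt 34.99099841712514
```

```bash
python3 -m crank '[[[0,0,0,0,0,0],[0,0,0,0,0,0],[0,0,0,0,0,0],[0,0,0,0,0,0],[0,0,0,0,0,0]]]' -1 30
python3 -m crank '[[[0.02,0,0.02,0,-0.08,0],[0.02,0,0.02,0,-0.08,0],[0.02,0,0.02,0,-0.09,0],[0,0,0,0,0,0],[0,0,0,0,0,0],[0,0,0,0,0,0]]]'
python3 st.py
python3 -m crank '[[[0,0,0,0,0,0],[0,0,0,0,0,0],[0,0,0,0,0,0],[0,0,0,0,0,0],[0,0,-0.3,0,0,0],[0,0,-0.6,0,0,0],[0,0,-0.8,0,0,0],[0,0,-0.8,0,0,0]]]' 0.9
python3 -m crank '[[[0,0,-0.9,0,0,0],[0,0,-0.9,0,0,0],[0,0,-0.9,0,0,0],[0,0,-0.9,0,0,0],[0,0,0,0,0,0],[0,0,0,0,0,0]]]'
cat > sc.py <<'E'
from h import *
im=ctrl.read_camera('scene');V=im.max(2).astype(float);u=np.array([-.470,-.8825]);C=ctrl.camera_info('scene');r=[]
for th in (55,65,75,90):
    z=np.zeros(V.shape,np.uint8);z[160:265,250:325]=(V[160:265,250:325]<th)*255
    P=max(cv2.findContours(z,cv2.RETR_EXTERNAL,cv2.CHAIN_APPROX_NONE)[0],key=cv2.contourArea)[:,0].astype(float)
    for a,b in(((263.5,211),(281.5,255.8)),((292.4,170.2),(307.2,214.4))):
        a,b=np.array(a),np.array(b)
        for it in range(4):
            d=(b-a)/np.linalg.norm(b-a);t=(P-a)@d;e=(P-a)@[-d[1],d[0]]
            Q=P[(abs(e)<(4,2.5,1.5,1.2)[it])&(t>6)&(t<np.linalg.norm(b-a)-6)]
            vx,vy,px,py=cv2.fitLine(Q.astype(np.float32),cv2.DIST_HUBER,0,.01,.01).ravel();w=np.array([vx,vy]);p=np.array([px,py])
            a,b=p+w*((a-p)@w),p+w*((b-p)@w)
        m=np.cross(ray('scene',a,C)[1],ray('scene',b,C)[1]);r.append(np.degrees(np.arctan2(-(m[:2]@u),m[2]))%180)
print(np.round(r,2),np.mean(r))
ci=ctrl.camera_info('wrist');w=ctrl.read_camera('wrist');np.savez('pics/p3.npz',**ci);cv2.imwrite('pics/p3w.png',w)
E
python3 sc.py; python3 meas.py p3
```

```text
clock: 21.5
tcp_pos: [0.6423, 0.026, 0.1949]
ee_rot: [[-0.384, -0.883, -0.27], [-0.723, 0.47, -0.507], [0.574, 0.0, -0.819]]
contact_force: [-1.6, 0.8, 1.7]
gripper_width: 0.0498
finger_force: 28.7
clock: 22.1
tcp_pos: [0.6411, 0.0237, 0.1945]
ee_rot: [[-0.391, -0.883, -0.26], [-0.736, 0.47, -0.488], [0.553, 0.0, -0.833]]
contact_force: [-2.6, 2.6, 3.7]
gripper_width: 0.0493
finger_force: 30.1
[0.64110116 0.02370134 0.19451845] [-2.57132573  2.59479788  3.68851663] [ 0.60079926  0.46673512 -0.44819415] 241.99919901286194
0.016510688267242037 [0.68023258 0.09729436] [ 0.182  0.492  1.7   -0.458  1.364 -2.279] tilt 33.540165613320916
clock: 22.9
tcp_pos: [0.6612, 0.0613, 0.259]
ee_rot: [[-0.392, -0.883, -0.259], [-0.736, 0.469, -0.488], [0.552, -0.001, -0.834]]
contact_force: [0.8, 0.2, 1.2]
gripper_width: 0.0868
finger_force: 0.0
clock: 23.5
tcp_pos: [0.6887, 0.1135, 0.3477]
ee_rot: [[-0.391, -0.883, -0.258], [-0.736, 0.469, -0.488], [0.552, -0.001, -0.834]]
contact_force: [-0.9, -0.1, 0.4]
gripper_width: 0.0865
finger_force: 0.0
[70.31 69.24 69.61 69.56 69.55 69.56 69.3  69.87] 69.62316237753333
edge row 139.0
cols 211 353 slope 0.0009274762795889366
front False [np.float64(71.15), np.float64(-5.36)]
back False [np.float64(65.88), np.float64(-10.63)]
tab (259, 177, 48, 26)
tab low corner False [np.float64(68.26), np.float64(-72.54)]
width 0.14876119726565007 dir 241.9480298789166 want 241.82388576809063 lateral of mid -0.0004709004295061886 out 0.05765250696557266
want tilt 70.19867297659255
```

Tilt now measures about 69.7° (wanted about 70.1°) and swivel 241.95° (wanted about 241.9°). The hand is clear, so I hand in.

Run:
```python
from h import *
t=ctrl.read_camera('top')
for c in blobs(t,(98,80,40),(118,255,255),60)[:3]: print(cv2.boundingRect(c))
print(ctrl.hand_in())
```

```text
(380, 230, 20, 20)
the job is handed in; nothing more can be done
None
```

The job is handed in: the top bowl stands within about 1 mm of the mat's centre, and the panel holds itself aimed at its mouth, by my measurements within about 0.5° in tilt and 0.1° in swivel, or some 3 mm at the bowl; the other two bowls were still nested after the lift, but my last top-camera check did not pick them up.

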